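# Close up the bottle display in the round tub

### The arm

A 7-joint arm with a two-finger parallel gripper is mounted at the origin on the work surface. World frame = base frame: x ahead of the robot, y to its left, z up, the work surface at z = 0. Lengths are in m, angles in rad, forces in N, time in s.
With the tool pointing down it reaches from about 0.425 to 0.925 m from the base axis. Payload 6.8 kg.
Tool frame: the origin (TCP) lies at the very end of the fingers, on their centre line; the grasp point (between the pads) lies bot.grip_point_offset behind it (bot.grip_point_offset is the distance from the TCP to the grasp point, in m); z points along the fingers, y is the line along which they close (so a half turn about z gives the same grasp; the last joint's range is limited). The gripper opens to 85 mm and grips with 20 to 120 N. Pads are 22 mm wide; open, the fingers measure 114 mm over their backs; the gripper's body (76 mm by 85 mm) begins 54 mm behind the grasp point. The pads swing forward as they close: fully open they stand 13 mm farther back than shut.
Start: joints at [1.18, 0.477, 0.022, 1.555, -0.011, 1.109, -0.083], TCP at [0.188, -0.648, 0.231] pointing down, gripper open.
Joint ranges: [-2.96, 2.96], [-0.34, 2.1], [-1.41, 1.46], [0.24, 2.44], [-1.37, 4.51], [0.17, 1.92], [-2.96, 2.96]. Speed limits (rad/s): [2.39, 2.39, 3.14, 3.14, 3.14, 3.14, 3.14].

### API

Orientations are given as a unit quaternion [w, x, y, z].
In Python, from station import bot, imaging gives the robot as it stands. The module is installed in compiled form; this text tells all that it offers.
- The arm moves only by the tool carry_out, never from a script. Its argument "targets" is one flat list of numbers, 5 for each row, row after row: the closure in counts, from 0 (fully open) to 255 (shut), then the shift along the world's x, y, z in mm, then the turn about the world's z in degrees. A call has 1 to 20 rows; each row shifts and turns the commanded pose from where the row before left it; what a row does not reach is not made up. A row lasts 1/10 s, in which the tool goes at most 50 mm and 8.59 degrees, less where a joint would pass 70% of its speed; a pose out of reach is approached as far as the arm can. A call is refused whole if a number of a shift passes 50 or a number of a turn 8.59, either way. A call with a gripper value outside its range is refused whole. The fingers move at their own pace and stop on an object; "newtons" is the grip in N (left out, the last holds). Time passes only in rows, so rows that do not move let the fingers close. It gives the time, the measured TCP pose, the force, the opening and the grip force at its end, in the units of the state.
- bot.get_obs(): the state, without advancing time (a new reading comes with each control period).
- imaging.read_camera(name): name is "side" or "top"; returns a dict with "frame" (400x640x3 uint8, red, green, blue), "fov_y" (degrees; the focal length in pixels is half the picture's height over the tangent of half this angle, whatever the lens; pixels are square), "cx", "cy" (the principal point, pixels), "pose" (4x4, takes a point from camera to world coordinates). Camera axes: x right, y up, looking along -z (the intrinsics and any distortion apply to the point x, -y, -z); pixel columns grow to the right and rows downward; lengths in m; the calibration is good to about 2 mm. A picture is of the moment at which its call begins. There is no depth.
- bot.hand_in(): hands the job in; it is judged then, once.
The state is a dict: "t": time; "q": joint angles; "joint_vel": joint speeds; "joint_torque": joint torques, N m; "eef_pos": TCP position; "tool_rot": TCP orientation; "contact_force": force on the tool from outside, world axes, zero at the start; "torque": the same for the moment, N m; "gripper_width": opening from 0.0 (shut) to 1.0 (fully open); "grasp_force": force on a finger pad.
Only numpy, scipy, OpenCV 4.12 (cv2) and the standard library are available. Lean on these libraries where they do the work, as an engineer would, in place of code of your own. Each camera call takes 0.05 s, during which the arm holds its last target. There are 200 camera calls.

### The job

The round white tub should show seven coral bottles packed as a cluster, one in the middle and six around it, but the middle one has strayed towards the open side and blocks it. Push the stray bottle back to the middle of the tub without lifting it, then stand the last bottle from the table in the freed place by the wall, so that all seven stand upright on the tub's floor. Set it down gently rather than dropping it, knock nothing over, and leave the can, carton and brush alone.

Things in the scene. Friction and masses are not known exactly. Their poses are not given: they have to be found in the camera images.
- tub_floor (a point): Centre of the inner floor of the round, white, open display tub, which is fixed to the table. Inner diameter 182 mm (inner radius 91 mm), wall 4 mm thick, rim 34 mm above this floor and 40 mm above the table; the floor is 6 mm above the table. The tub's own x axis points to the open side, the middle of the only free place along the wall; z is up. The tub may stand turned any way, left or right of the robot.
- bottle_last_center (a point): The one bottle that stands outside the tub, upright on the table: coral cylinder body 56 mm in diameter and 60 mm high with a pale label band, and on top of it, on the same axis, a pale wooden cap 20 mm in diameter and 40 mm high (100 mm in all, 0.13 to 0.25 kg, rigid). Point at its centre, half-way up, 50 mm above its underside, so the shoulder is 10 mm and the cap top 50 mm above this point; z is its upward axis.
- bottle_stray_center (a point): The bottle inside the tub that has strayed from the middle towards the open side, 15 to 32 mm off the tub's centre along the tub's x axis; loose, slides on the tub's floor when pushed on its body (0.13 to 0.25 kg); pushed well above the shoulder's height it may tip. Same shape as bottle_last (upright cylinder 56 mm wide, 60 mm high, with a cap 20 mm wide, 40 mm high; 100 mm in all). Point at its centre, half-way up (50 mm above its underside); z is its upward axis.
- bottle_a_center (a point): One of five bottles that stand loose along the tub's wall, next to the open side, on the tub's +y side. Same shape as bottle_last (upright cylinder 56 mm wide, 60 mm high, with a cap 20 mm wide, 40 mm high; 100 mm in all). Point at its centre, half-way up (50 mm above its underside); z is its upward axis.
- bottle_b_center (a point): One of five bottles that stand loose along the tub's wall, between a and c. Same shape as bottle_last (upright cylinder 56 mm wide, 60 mm high, with a cap 20 mm wide, 40 mm high; 100 mm in all). Point at its centre, half-way up (50 mm above its underside); z is its upward axis.
- bottle_c_center (a point): One of five bottles that stand loose along the tub's wall, opposite the open side. Same shape as bottle_last (upright cylinder 56 mm wide, 60 mm high, with a cap 20 mm wide, 40 mm high; 100 mm in all). Point at its centre, half-way up (50 mm above its underside); z is its upward axis.
- bottle_d_center (a point): One of five bottles that stand loose along the tub's wall, between c and e. Same shape as bottle_last (upright cylinder 56 mm wide, 60 mm high, with a cap 20 mm wide, 40 mm high; 100 mm in all). Point at its centre, half-way up (50 mm above its underside); z is its upward axis.
- bottle_e_center (a point): One of five bottles that stand loose along the tub's wall, next to the open side, on the tub's -y side. Same shape as bottle_last (upright cylinder 56 mm wide, 60 mm high, with a cap 20 mm wide, 40 mm high; 100 mm in all). Point at its centre, half-way up (50 mm above its underside); z is its upward axis.
- duster: Bystander: blue and green air-duster can, 60 mm wide, 190 mm high, on the table. Origin at the centre of its underside.
- carton: Bystander: orange carton 75 x 90 x 50 mm on the table. Origin at the centre of its underside.
- brush: Bystander: brush 190 mm long lying on the table. Origin at its middle, on the underside; x runs along it.
- organiser: Bystander: shallow grey tray with compartments, 130 x 200 x 40 mm, fixed to the table. Origin at the centre of its underside.
Not all that is in view belongs to the job. What is shaped like the part that bears bottle_d_center but purple or turquoise is not meant. What is shaped like the part that bears bottle_c_center but grey is not meant.

How it is judged:
On the way:
1. the stray bottle is pushed back to the middle (within 10 mm of the tub's centre), standing upright (horizontal distance between bottle_stray_center and tub_floor below 0.01 m and angle between bottle_stray_center's own z axis and vertical below 0.06 rad), for 0.2 s.
At the end, for the whole second after the job is handed in: All seven bottles stand on the tub's floor (within 4 mm of it), upright within 0.06 rad and at rest; the stray one within 10 mm of the tub's centre, the other six, the last one included, around it inside the wall (within 66 mm of the tub's centre) (all of step 1 and z of each of bottle_a_center, bottle_b_center, bottle_c_center, bottle_d_center, bottle_e_center, bottle_stray_center, bottle_last_center in the frame of tub_floor below 0.054 m and horizontal distance between each of bottle_a_center, bottle_b_center, bottle_c_center, bottle_d_center, bottle_e_center, bottle_last_center and tub_floor below 0.066 m and angle between each of bottle_a_center, bottle_b_center, bottle_c_center, bottle_d_center, bottle_e_center, bottle_last_center's own z axis and vertical below 0.06 rad and linear speed of each of bottle_a, bottle_b, bottle_c, bottle_d, bottle_e, bottle_stray, bottle_last below 0.02 m/s); the robot touches nothing.
It fails at once if the stray bottle is lifted off the tub's floor (more than 10 mm) (z of bottle_stray_center in the frame of tub_floor above 0.06 m).
It fails at once if a bottle is knocked over (leans more than 0.5 rad) (angle between any of bottle_a_center, bottle_b_center, bottle_c_center, bottle_d_center, bottle_e_center, bottle_stray_center, bottle_last_center's own z axis and vertical above 0.5 rad).
It fails at once if the last bottle is dropped or flung (moves faster than 0.4 m/s with no finger on it; a fall of about 8 mm) (linear speed of bottle_last above 0.4 m/s and contact force between the fingers and bottle_last below 0.01 N).
It fails at once if the can, the carton or the brush is moved more than 30 mm (distance of any of duster, carton, brush from where it was at the start of the episode above 0.03 m).
It also fails if it takes over 48 s, if anything falls off the work surface, if the arm or the gripper's body presses on something with over 40 N, if the wrist force passes 120 N, or if a joint passes its speed limit or range.

## Working session

There is one attempt and no reset: what is moved stays moved. The work goes in short steps, Python scripts to look and compute and a tool call to move; the robot and the scene stay as the last step left them, time stands still between calls to the robot, and variables do not carry over. Pictures are saved under pics/ and viewed, at most 10 in all, crops included, and the job is handed in when it is done.

Besides the shell and the picture viewer there is one more tool, called after "Emit:" by a JSON object that holds its "name" and its "arguments", one argument or row to a line. carry_out: Moves the arm, as the interface text tells. Its arguments: {"type":"object","properties":{"targets":{"type":"array","items":{"type":"number"}},"newtons":{"type":"number"}},"required":["targets"]}

```bash
mkdir -p pics
python3 - <<'E'
from station import bot, imaging
import cv2,numpy as np
for n in("side","top"):
    c=imaging.read_camera(n);cv2.imwrite(f"pics/{n}0.png",c["frame"][:,:,::-1]);print(n,{k:v for k,v in c.items() if k!="frame"})
print(bot.get_obs(),bot.grip_point_offset)
E
```

```text
side {'fov_y': 45.167289871164954, 'cx': 319.1756801616555, 'cy': 199.8092868848153, 'pose': array([[ 0.99394492,  0.04805534, -0.09881386,  0.347923  ],
       [-0.10936813,  0.51933103, -0.84754581, -1.47612156],
       [ 0.010588  ,  0.85322094,  0.52144216,  0.96780717],
       [ 0.        ,  0.        ,  0.        ,  1.        ]])}
top {'fov_y': 48.45791284028868, 'cx': 326.81353507021265, 'cy': 201.6435980595053, 'pose': array([[-1.51996168e-02,  9.92497375e-01, -1.21317489e-01,
         3.51778847e-01],
       [-9.99884141e-01, -1.51871000e-02,  1.02787243e-03,
        -1.29134018e-02],
       [-8.22300149e-04,  1.21319057e-01,  9.92613223e-01,
         1.33340554e+00],
       [ 0.00000000e+00,  0.00000000e+00,  0.00000000e+00,
         1.00000000e+00]])}
{'t': 0.1, 'q': array([ 1.17991816,  0.4777222 ,  0.02235383,  1.55635199, -0.01148805,
        1.10929314, -0.08306166]), 'joint_vel': array([-7.88689359e-05, -2.69567947e-03, -4.86775698e-04, -3.15361065e-03,
        1.32139026e-03, -8.67482650e-05, -6.26794128e-04]), 'joint_torque': array([ 4.72054118e-03, -5.97759497e+01,  1.61329530e+00, -2.81954098e+01,
        1.26801108e-02,  5.01928967e-03,  1.08346944e-05]), 'eef_pos': array([ 0.18817244, -0.64768648,  0.23042021]), 'tool_rot': array([-8.02612636e-04,  9.90017079e-01,  1.40945043e-01, -1.82707766e-04]), 'contact_force': array([ 0.73570428, -0.37905033, -0.30076492]), 'torque': array([-0.06375146, -0.02245431,  0.01635947]), 'grasp_force': 0.0, 'gripper_width': 0.9974398606398134} 0.0187
```

View pics/top0.png

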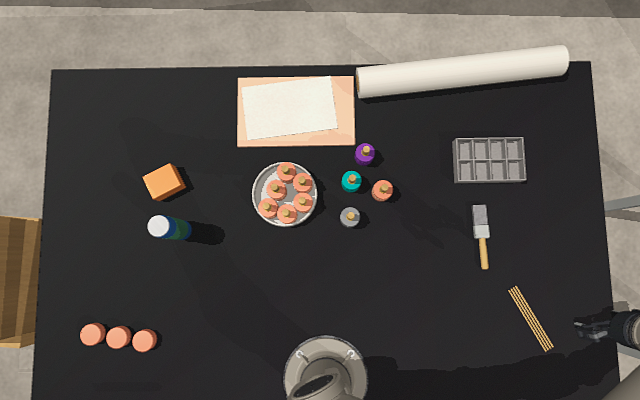

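View pics/side0.png

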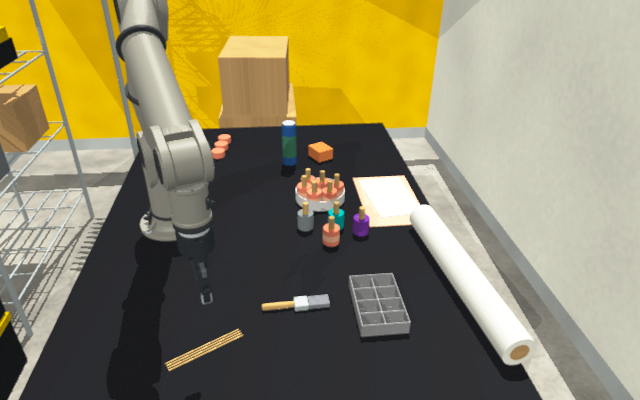

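Top view: the tub is at (285,194) with six coral bottles. Beside it stand a purple bottle (365,153), a turquoise one (351,181), a grey one (350,216) and a coral one (382,190). The coral one fits bottle_last; the three coral pieces at lower left have no caps. I'll confirm in a crop.

```bash
cat > h.py <<'E'
import cv2,numpy as np
from station import bot, imaging
def cam(n):
    c=imaging.read_camera(n);c["f"]=200/np.tan(np.radians(c["fov_y"]/2));return c
def world(c,u,v,z):
    d=c["pose"][:3,:3]@np.array([(u-c["cx"])/c["f"],-(v-c["cy"])/c["f"],-1]);o=c["pose"][:3,3]
    return o+d*(z-o[2])/d[2]
def pix(c,p):
    q=c["pose"][:3,:3].T@(np.array(p)-c["pose"][:3,3]);return np.array([c["cx"]-c["f"]*q[0]/q[2],c["cy"]+c["f"]*q[1]/q[2]])
def crop(c,x0,y0,x1,y1,s,name):
    cv2.imwrite(name,cv2.resize(c["frame"][y0:y1,x0:x1,::-1],None,fx=s,fy=s,interpolation=cv2.INTER_CUBIC))
E
python3 - <<'E'
from h import *
c=cam("top");a=c["frame"][140:235,240:400,::-1]
s=cam("side");b=s["frame"][160:255,270:390,::-1]
A=cv2.resize(a,(800,475),interpolation=2);cv2.imwrite("pics/ct.png",A)
crop(s,285,160,385,250,6,"pics/cs.png")
E
```

```text
(no output)
```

View pics/ct.png

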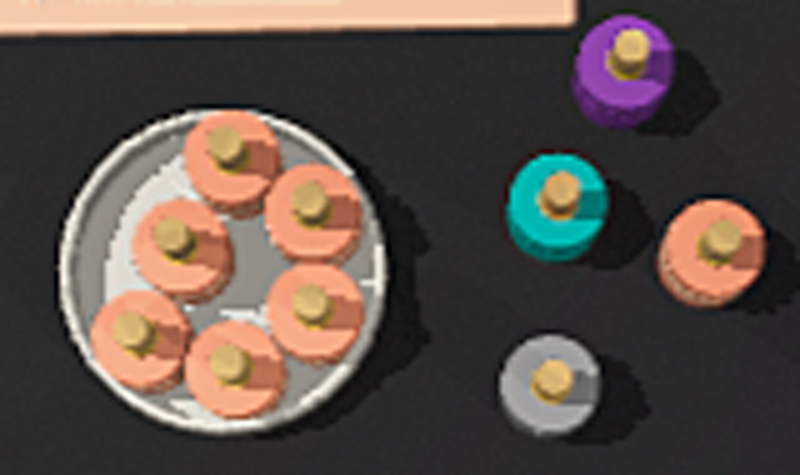

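View pics/cs.png

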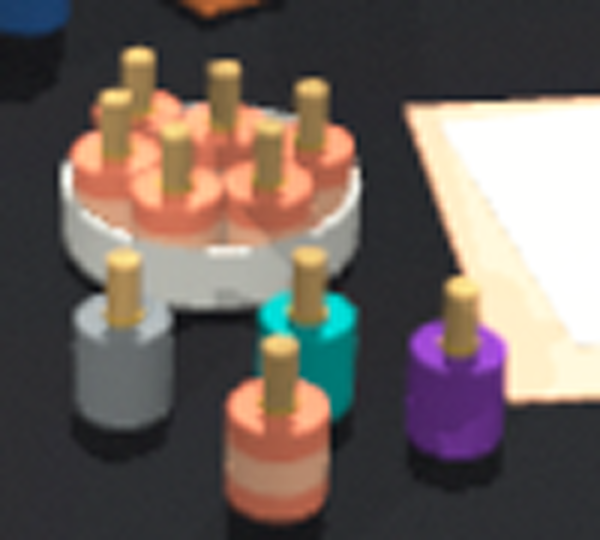

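The coral capped bottle at crop (715,250) has the label band, so it is bottle_last. The stray is at crop (183,248), left of the tub's centre, and the open side faces image upper-left.

Run:
```python
from h import *
c=cam("top");np.set_printoptions(precision=4,suppress=True)
U=lambda x,y,z:world(c,(x+.5)/5-.5+240,(y+.5)/5-.5+140,z)
r=[U(60,271,.04),U(388,271,.04),U(224,107,.04),U(224,435,.04)];print("rim",np.array(r)[:,:2]);T=np.mean(r,0)[:2]
print("tub",T)
for n,cx,cy,sx,sy in[("N1",227,140,232,156),("N2",310,195,314,211),("N3",310,297,315,310),("N4",232,359,234,368),("N5",132,327,139,339),("stray",174,231,182,246)]:
    A=U(cx,cy,.106)[:2];B=U(sx,sy,.066)[:2];print(n,A,B,((A+B)/2-T)*1000,np.hypot(*((A+B)/2-T)))
print("last",U(725,233,.1),U(717,244,.06))
s=cam("side");V=lambda x,y,z:world(s,(x+.5)/6-.5+285,(y+.5)/6-.5+160,z)
print("side: last",V(280,345,.1))
for n,x,y in[("",138,54),("",116,97),("",176,130),("",268,126),("",311,86),("",225,67)]:print(V(x,y,.106)[:2])
```

```text
rim [[0.5365 0.2064]
 [0.5335 0.0136]
 [0.6332 0.1097]
 [0.4385 0.1104]]
tub [0.5354 0.11  ]
N1 [0.5999 0.1018] [0.5985 0.1027] [63.7965 -7.7905] 0.06427039201895496
N2 [0.5679 0.0554] [0.5655 0.0554] [ 31.2667 -54.5952] 0.0629145755656189
N3 [0.5103 0.0559] [0.5079 0.0553] [-26.3468 -54.3971] 0.06044167795163375
N4 [0.4763 0.0995] [0.4751 0.102 ] [-59.7425  -9.2665] 0.060456888218781264
N5 [0.495 0.155] [0.4927 0.1565] [-41.6067  45.7152] 0.06181422106230195
stray [0.5486 0.1316] [0.5462 0.1317] [12.0099 21.6433] 0.024752194802422658
last [ 0.5437 -0.1771  0.1   ] [ 0.5436 -0.1776  0.06  ]
side: last [ 0.5399 -0.1769  0.1   ]
[0.492  0.1575]
[0.4733 0.1015]
[0.5063 0.0562]
[0.563  0.0561]
[0.5965 0.1048]
[0.5455 0.1349]
```

Tub centre ≈ (0.534, 0.111). The open side is at about 62°, and the stray is about 24.7 mm off centre along it. I'll close the fingers and go above the free place, with the flat finger face square to the push.

Emit:
{"name": "carry_out", "arguments": {
  "targets": [255,16,25,0,2.3,255,16,25,0,2.3,255,16,25,0,2.3,255,16,25,0,2.3,255,16,25,0,2.3,255,16,25,0,2.3,255,16,25,0,2.3,255,16,25,0,2.3,255,16,25,0,2.3,255,16,25,0,2.3,255,16,25,0,2.3,255,16,25,0,2.3,255,16,25,0,2.3,255,16,25,0,2.3,255,16,25,0,2.3,255,16,25,0,2.3,255,16,25,0,2.3,255,16,25,0,2.3,255,16,25,0,2.3,255,16,25,0,2.3],
  "newtons": 60
}}

```text
t: 2.3
eef_pos: [0.5089, -0.1472, 0.2314]
tool_rot: [0.0, 0.856, 0.517, 0.0]
contact_force: [-0.4, 0.0, -0.0]
gripper_width: 0.002
grasp_force: 0.0
```

Emit:
{"name": "carry_out", "arguments": {
  "targets": [255,5,25,0,0,255,5,25,0,0,255,5,25,0,0,255,5,25,0,0,255,5,25,0,0,255,5,25,0,0,255,5,25,0,0,255,5,25,0,0,255,5,25,0,0,255,5,25,0,0,255,5,25,0,0,255,5,25,0,0,255,0,20,0,0,255,0,0,0,0,255,0,0,0,0]
}}

```text
t: 3.8
eef_pos: [0.5683, 0.1714, 0.2312]
tool_rot: [0.0, 0.856, 0.517, -0.0]
contact_force: [0.2, -0.3, -0.4]
gripper_width: 0.0
grasp_force: 0.0
```

Run:
```python
from h import *
o=bot.get_obs();print(o["t"],o["eef_pos"],o["tool_rot"],o["q"],o["gripper_width"])
```

```text
3.8 [0.5682857  0.17144117 0.23115381] [ 1.98422721e-04  8.56117955e-01  5.16780370e-01 -2.38616708e-04] [ 0.00819271  0.39365536 -0.52578582  1.72817937  0.22061744  1.07927492
 -1.07391853] 0.0004999210522563048
```

Emit:
{"name": "carry_out", "arguments": {
  "targets": [255,0,1,-25,0,255,0,0,-25,0,255,0,0,-25,0,255,0,0,-25,0,255,0,0,-25,0,255,0,0,-20,0,255,0,0,-10,0,255,0,0,-6,0,255,0,0,0,0,255,0,0,0,0]
}}

```text
t: 4.8
eef_pos: [0.5691, 0.1728, 0.0712]
tool_rot: [0.0, 0.856, 0.516, 0.001]
contact_force: [0.4, 0.2, -0.6]
gripper_width: 0.001
grasp_force: 0.0
```

Run:
```python
from h import *
s=cam("side");t=cam("top")
A=cv2.resize(s["frame"][150:220,285,::-1] if 0 else s["frame"][150:220,280:360,::-1],(400,350),interpolation=2)
B=cv2.resize(t["frame"][155:235,245:325,::-1],(400,400),interpolation=2)[:350]
cv2.imwrite("pics/p1.png",np.hstack([A,B]))
```

```text
(no output)
```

View pics/p1.png

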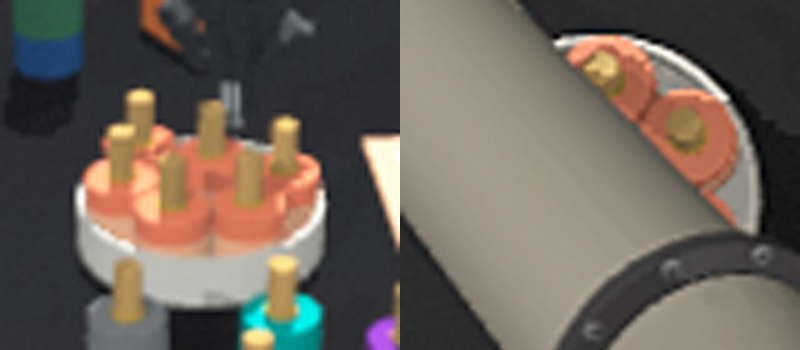

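The closed fingers (232,100 left panel) sit behind the stray's cap, clear of everything. Lower them and push about 30 mm towards the centre.

Emit:
{"name": "carry_out", "arguments": {
  "targets": [255,0,0,-10,0,255,0,0,-10,0,255,0,0,-8,0,255,0,0,0,0,255,0,0,0,0]
}}

```text
t: 5.4
eef_pos: [0.5681, 0.1728, 0.0418]
tool_rot: [-0.0, 0.856, 0.517, -0.0]
contact_force: [-0.7, 0.6, -0.2]
gripper_width: -0.001
grasp_force: 0.0
```

Emit:
{"name": "carry_out", "arguments": {
  "targets": [255,-1.4,-2.6,0,0,255,-1.4,-2.6,0,0,255,-1.4,-2.6,0,0,255,-1.4,-2.6,0,0,255,-1.4,-2.6,0,0,255,-1.4,-2.6,0,0,255,-1.4,-2.6,0,0,255,-1.4,-2.6,0,0,255,-1.4,-2.6,0,0,255,-1.4,-2.6,0,0,255,0,0,0,0,255,0,0,0,0]
}}

```text
t: 6.6
eef_pos: [0.5542, 0.1464, 0.0422]
tool_rot: [0.0, 0.856, 0.516, -0.0]
contact_force: [1.1, 2.0, 2.3]
gripper_width: -0.002
grasp_force: 1.0
```

Run:
```python
from h import *
s=cam("side");crop(s,285,155,365,215,10,"pics/p2.png")
```

```text
(no output)
```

View pics/p2.png

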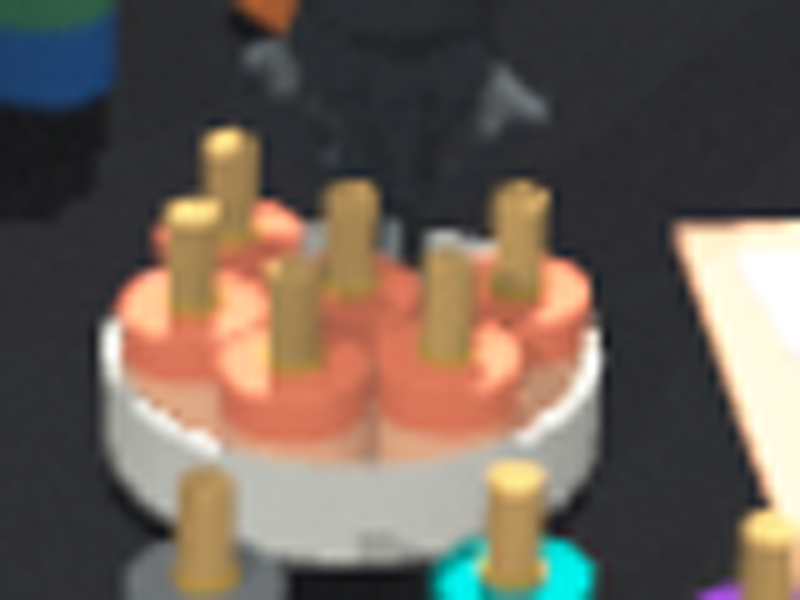

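Run:
```python
from h import *
s=cam("side")
for x,y in [(353,186),(231,137),(195,207),(297,260),(449,255),(521,188)]: print(world(s,(x+.5)/10-.5+285,(y+.5)/10-.5+155,.106))
```

```text
[0.53491175 0.11650605 0.106     ]
[0.49253379 0.16024967 0.106     ]
[0.47408224 0.10532634 0.106     ]
[0.50805088 0.06131636 0.106     ]
[0.56423815 0.06000925 0.106     ]
[0.59800453 0.10921823 0.106     ]
```

The stray's cap (353,186) is now within about 2 mm of the centre and upright. I'll nudge it 1.5 mm more, back off, lift and retreat towards the last bottle.

Emit:
{"name": "carry_out", "arguments": {
  "targets": [255,-0.7,-1.3,0,0,255,0,0,0,0,255,2,4,0,0,255,4,7,0,0,255,4,7,0,0,255,0,0,20,0,255,0,0,40,0,255,0,0,40,0,160,0,0,40,0,120,0,-30,0,0,120,0,-30,0,0,120,0,-30,0,0,120,0,-30,0,0,120,0,-30,0,0,120,0,-30,0,0,120,0,-30,0,0,120,0,-30,0,0,120,0,-30,0,0,120,0,-30,0,0]
}}

```text
t: 8.6
eef_pos: [0.5638, -0.1372, 0.1822]
tool_rot: [-0.0, 0.856, 0.517, -0.0]
contact_force: [0.8, -0.5, -0.2]
gripper_width: 0.531
grasp_force: 0.0
```

Emit:
{"name": "carry_out", "arguments": {
  "targets": [120,-5,-20,0,0,120,-5,-15,0,0,120,-5,-5,0,0,120,0,0,0,0,120,0,0,0,0]
}}

```text
t: 9.1
eef_pos: [0.5489, -0.175, 0.1824]
tool_rot: [-0.0, 0.856, 0.517, 0.0]
contact_force: [-0.1, 0.9, 0.3]
gripper_width: 0.53
grasp_force: 0.0
```

Run:
```python
from h import *
t=cam("top");s=cam("side")
A=cv2.resize(t["frame"][155:230,245:325,::-1],(427,400),interpolation=2)
B=cv2.resize(s["frame"][175:245,290:360,::-1],(373,400),interpolation=2)
cv2.imwrite("pics/p3.png",np.hstack([A,B]))
```

```text
(no output)
```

View pics/p3.png

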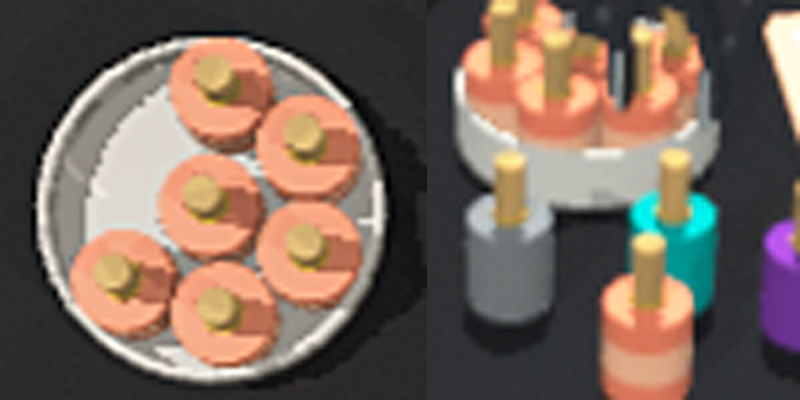

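The stray (cap 204,196 in the left panel) is centred, with the free place at upper left. Both fingers straddle the last bottle. Next I'll compute the place.

Run:
```python
from h import *
c=cam("top");k=427/80
U=lambda x,y,z:world(c,(x+.5)/k-.5+245,(y+.5)/k-.5+155,z)[:2]
T=(U(37,208,.04)+U(386,208,.04)+U(212,36,.04)+U(212,381,.04))/4;print("tub",T)
for n,a,b,d,e in[("stray",204,193,209,205),("N1",216,73,221,88),("N5",117,270,123,279),("N2",305,132,307,145),("N3",305,240,309,249),("N4",219,305,222,313)]:
    A=(U(a,b,.106)+U(d,e,.066))/2;r=(A-T)*1000;print(n,A,r,np.hypot(*r),np.degrees(np.arctan2(r[1],r[0])))
```

```text
tub [0.53598069 0.110408  ]
stray [0.5339712  0.10877119] [-2.0094834  -1.63681331] 2.5917525660133043 -140.83565720736433
N1 [0.59784813 0.102145  ] [61.86744853 -8.2630041 ] 62.41681203214487 -7.607391971339562
N5 [0.49432193 0.15467508] [-41.65875806  44.26707816] 60.78672825397514 133.2612929658142
N2 [0.56572455 0.05565445] [ 29.74386644 -54.75355359] 62.310907726594706 -61.48778786692414
N3 [0.50880703 0.05559448] [-27.17365288 -54.81352011] 61.17948510554162 -116.36978892459372
N4 [0.47517398 0.10157899] [-60.80670852  -8.82901325] 61.444342914888914 -171.73850140579228
```

Emit:
{"name": "carry_out", "arguments": {
  "targets": [120,-7,-2,-20,0,120,0,0,-25,0,120,0,0,-25,0,120,0,0,-20,0,120,0,0,-15,0,120,0,0,-11,0,120,0,0,0,0,120,0,0,0,0,150,0,0,0,0,170,0,0,0,0,190,0,0,0,0,210,0,0,0,0,230,0,0,0,0,255,0,0,0,0,255,0,0,0,0,255,0,0,0,0],
  "newtons": 50
}}

```text
t: 10.85
eef_pos: [0.5417, -0.1785, 0.0667]
tool_rot: [0.0, 0.856, 0.517, 0.0]
contact_force: [-2.5, 0.6, 6.2]
gripper_width: 0.218
grasp_force: 49.0
```

Gripped (about 18.5 mm, 49 N). Lift and carry over.

Emit:
{"name": "carry_out", "arguments": {
  "targets": [255,0,0,5,0,255,0,0,15,0,255,0,0,25,0,255,0,0,25,0,255,0,0,25,0,255,0,0,25,0,255,0,0,10,0,255,0,0,0,0]
}}

```text
t: 11.65
eef_pos: [0.5426, -0.1787, 0.1981]
tool_rot: [0.001, 0.856, 0.516, 0.001]
contact_force: [-0.2, 0.6, -2.8]
gripper_width: 0.218
grasp_force: 49.1
```

Emit:
{"name": "carry_out", "arguments": {
  "targets": [255,0,10,0,0,255,1,20,0,0,255,1,20,0,0,255,1,20,0,0,255,1,20,0,0,255,1,20,0,0,255,1,20,0,0,255,1,20,0,0,255,1,20,0,0,255,1,20,0,0,255,1,20,0,0,255,1,20,0,0,255,1,20,0,0,255,1,20,0,0,255,1,20,0,0,255,2,20,0,0,255,2,20,0,0,255,2,12,0,0,255,0,0,0,0,255,0,0,0,0]
}}

```text
t: 13.65
eef_pos: [0.5612, 0.1628, 0.1955]
tool_rot: [0.0, 0.856, 0.517, -0.001]
contact_force: [-0.6, -0.7, -2.2]
gripper_width: 0.221
grasp_force: 49.1
```

Run:
```python
from h import *
s=cam("side");crop(s,280,120,360,215,6,"pics/p4.png");print(bot.get_obs()["eef_pos"])
```

```text
[0.5613729  0.16218895 0.19560781]
```

View pics/p4.png

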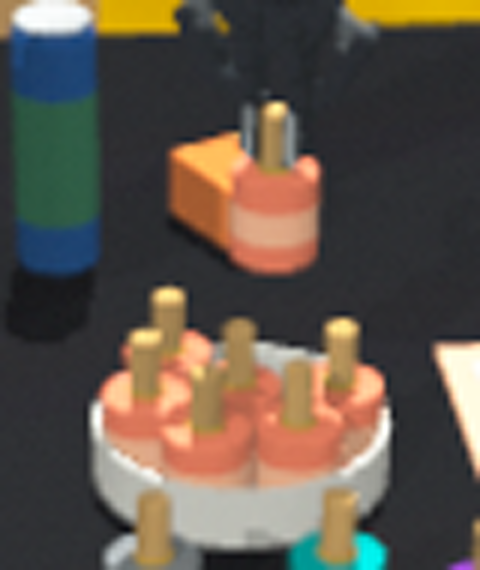

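The last bottle hangs upright (cap 274,106) above the free place. I'll check the offset from the tub bottles in the same picture.

Run:
```python
from h import *
s=cam("side");V=lambda x,y,z:world(s,(x+.5)/6-.5+280,(y+.5)/6-.5+120,z)
L=V(274,106,.229);print(L)
for x,y in[(239,325),(342,325),(169,293),(145,335)]:
    p=V(x,y,.106);print(p,(L-p)*1000,np.hypot(*(L-p)[:2]))
```

```text
[0.55971626 0.1691678  0.229     ]
[0.53275587 0.1119095  0.106     ] [ 26.96038899  57.25830225 123.        ] 0.0632880379729123
[0.59730727 0.10608701 0.106     ] [-37.59100743  63.08078727 123.        ] 0.0734320744808891
[0.49279417 0.15884396 0.106     ] [ 66.92209304  10.32384016 123.        ] 0.06771372247994266
[0.47285567 0.10412581 0.106     ] [ 86.86059365  65.0419873  123.        ] 0.10851369886735003
```

It is centred in the gap (63 mm from the stray, 68 and 73 mm from the neighbours). I'll shift it 2 mm and descend, slowing near the bottom.

Emit:
{"name": "carry_out", "arguments": {
  "targets": [255,2,-1,-20,0,255,0,0,-20,0,255,0,0,-15,0,255,0,0,-10,0,255,0,0,-10,0,255,0,0,-10,0,255,0,0,-10,0,255,0,0,-10,0,255,0,0,-6,0,255,0,0,-4,0,255,0,0,-2,0,255,0,0,0,0,255,0,0,0,0]
}}

```text
t: 15.05
eef_pos: [0.5639, 0.1626, 0.0796]
tool_rot: [0.0, 0.856, 0.517, 0.0]
contact_force: [0.4, 0.4, -2.2]
gripper_width: 0.218
grasp_force: 49.1
```

Emit:
{"name": "carry_out", "arguments": {
  "targets": [255,0,0,-1,0,255,0,0,-1,0,255,0,0,-1,0,255,0,0,0,0,255,0,0,0,0]
}}

```text
t: 15.55
eef_pos: [0.5636, 0.1625, 0.0763]
tool_rot: [-0.0, 0.856, 0.517, -0.0]
contact_force: [-0.6, -0.4, -2.3]
gripper_width: 0.216
grasp_force: 49.1
```

No contact yet, so it hasn't landed on the rim or another bottle. Continue.

Emit:
{"name": "carry_out", "arguments": {
  "targets": [255,0,0,-1,0,255,0,0,-1,0,255,0,0,-1,0,255,0,0,0,0,255,0,0,0,0]
}}

```text
t: 16.05
eef_pos: [0.5636, 0.1625, 0.0733]
tool_rot: [-0.0, 0.856, 0.517, -0.0]
contact_force: [0.6, 0.3, -3.2]
gripper_width: 0.214
grasp_force: 49.1
```

Emit:
{"name": "carry_out", "arguments": {
  "targets": [255,0,0,-0.5,0,255,0,0,0,0,255,0,0,0,0]
}}

```text
t: 16.35
eef_pos: [0.5637, 0.1625, 0.0729]
tool_rot: [0.0, 0.856, 0.517, 0.0]
contact_force: [0.2, 0.1, -2.5]
gripper_width: 0.218
grasp_force: 49.1
```

Emit:
{"name": "carry_out", "arguments": {
  "targets": [255,0,0,-0.7,0,255,0,0,0,0,255,0,0,0,0]
}}

```text
t: 16.65
eef_pos: [0.5638, 0.1627, 0.0727]
tool_rot: [0.0, 0.856, 0.517, 0.0]
contact_force: [-3.7, -0.2, 4.7]
gripper_width: 0.216
grasp_force: 49.9
```

Emit:
{"name": "carry_out", "arguments": {
  "targets": [255,0,0,-0.7,0,255,0,0,0,0,255,0,0,0,0]
}}

```text
t: 16.95
eef_pos: [0.5639, 0.1629, 0.0727]
tool_rot: [0.0, 0.856, 0.517, 0.0]
contact_force: [-4.1, -0.7, 11.4]
gripper_width: 0.218
grasp_force: 50.6
```

It touched the floor at the expected height. Ease off, open slowly and rise.

Emit:
{"name": "carry_out", "arguments": {
  "targets": [255,0,0,0.7,0,255,0,0,0,0,195,0,0,0,0,185,0,0,0,0,175,0,0,0,0,160,0,0,0,0,150,0,0,0,0,140,0,0,0,0,140,0,0,0,0,140,0,0,5,0,140,0,0,15,0,140,0,0,20,0,140,0,0,25,0,140,0,0,40,0],
  "newtons": 20
}}

```text
t: 18.35
eef_pos: [0.5625, 0.162, 0.1776]
tool_rot: [-0.0, 0.856, 0.517, -0.001]
contact_force: [0.8, 0.4, 0.4]
gripper_width: 0.451
grasp_force: 0.0
```

Emit:
{"name": "carry_out", "arguments": {
  "targets": [140,0,-30,10,0,140,0,-30,0,0,140,0,-30,0,0,140,0,-30,0,0,140,0,-30,0,0,140,0,-30,0,0,140,0,-30,0,0,140,0,-30,0,0,140,0,-30,0,0,140,0,-30,0,0,140,0,-20,0,0,140,0,0,0,0,140,0,0,0,0]
}}

```text
t: 19.65
eef_pos: [0.5639, -0.1572, 0.1881]
tool_rot: [0.0, 0.856, 0.516, 0.001]
contact_force: [-0.6, -0.3, -0.7]
gripper_width: 0.449
grasp_force: 0.0
```

Run:
```python
from h import *
t=cam("top");s=cam("side")
A=cv2.resize(t["frame"][155:230,245:325,::-1],(427,400),interpolation=2)
B=cv2.resize(s["frame"][155:225,290:360,::-1],(373,400),interpolation=2)
cv2.imwrite("pics/p5.png",np.hstack([A,B]))
```

```text
(no output)
```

View pics/p5.png

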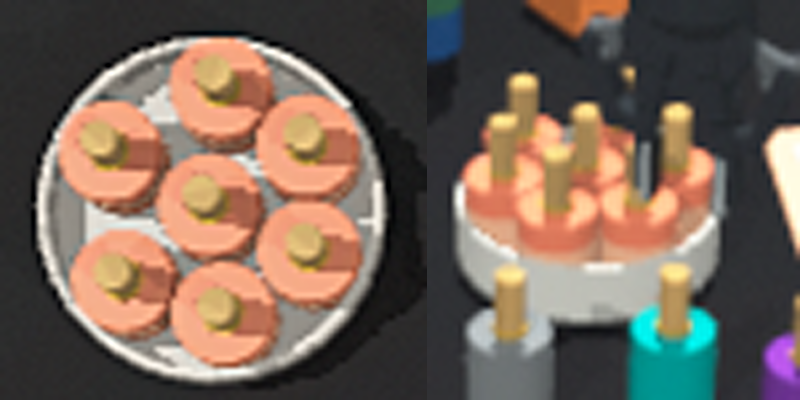

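All seven stand upright in the tub: the stray is in the middle (cap 204,196, unchanged) and the last bottle is in the free place (cap 103,142). The robot touches nothing, so I'm handing in.

```bash
python3 -c "
from station import bot
print(bot.hand_in())"
```

```text
the job is handed in; nothing more can be done
None
```

The job is handed in after about 20 s of robot time: in the last picture the stray bottle stands in the middle (about 2.6 mm off the tub's centre when measured after the push), and the last bottle stands upright in the freed place, set down gently; the hand-in gave no verdict.

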